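# Transfer a tube carrier from the waiting rail to the analyser's loading rail and dock it

## Task

Take the tube carrier that hangs nearest the end stop of the taller waiting rail, lift it over the end stops and hang it on the free part of the lower loading rail beside it, between that rail's end stop and the grey docking block. Then slide it along the rail so that the carrier itself gently pushes the docking block's metal collar fully home; do not push the collar with the gripper, do not force anything, and let go with the carrier hanging freely there. Leave the other carrier and the things on the bench where they are.

Things in the scene. Friction and masses are not known exactly. Their poses are not given: they have to be found in the camera images.
- carrier_grip (a point): Grip centre of the carrier to move (0.11 to 0.22 kg), the one nearer the waiting rail's end stop: half-way up the free part of its black upright handle, 44 mm above the axis of the rail it hangs on. Axes: z up the handle, y along the rail. The handle is 16 x 16 mm, from 11 to 61 mm above that axis.
- carrier_hook (a point): The same carrier's hook; point on the rail axis. Bridge on the rail: 30 mm across, 30 along, underside 5 mm up. Back lip (+x) to 8 mm below the axis, long front strap (-x), 20 mm clear between. Under the rail: block 38 mm across, 48 along, 2 tubes; cap tops 64 mm, tube ends 142 mm below the axis. Raised 30 to 55 mm it passes a stop; its strap then still stands beside the bar, but it is free to go to -x.
- rail_a: Waiting rail, fixed: 10 mm steel bar, axis at height 190 mm, on a post at its outer end. Origin: on the bench straight below the bar's inner, free end; the bar runs 270 mm from there along +y to the post. At the free end an upright end stop (10 mm wide, 5 mm thick) reaches 17 mm above the axis. Both rails and their stops bear pushes up to 30 N.
- rail_b: Loading rail, fixed: 10 mm steel bar, axis at height 175 mm. Origin: on the bench straight below its free end, 35 to 75 mm beyond the waiting rail's; the bar runs 240 mm along -y to its post, a little out of line with the other. Same end stop. A carrier centred 40 mm from the free end is clear of stop and collar. Held in a rubber bush, the bar gives 0.5 mm per N downwards.
- rail_b_end (a point): Centre of the loading rail's free end, on its axis. A grey docking block (36 mm across, 30 long, top 16 mm above the axis) is clamped on this rail with a metal collar (26 mm diameter, round the bar) facing this end. Where it is clamped is not measured: the collar's face, when out, lies 90 to 135 mm from this end and must be found by feel.
- collar (a joint): Travel of the docking collar: 0 is out, 0.008 m is fully home; moves along rail_b's -y and stays where it is pushed to. It starts to move at about 5 N; the block is rubber-backed and gives 0.4 mm per newton, so once the collar is home the push rises by about 2.5 N per mm. Pushes over 22 N would damage it.
- other_grip (a point): Handle centre of the other, identical carrier, hanging further along the waiting rail, 160 to 200 mm from its free end; stays where it is.
- tube_rack: Green tube rack, 90 x 140 x 50 mm, tubes to 82 mm; origin under its centre; on the bench beyond the rails, stays there.
- pot: Steel pot with lid, 92 mm diameter, 106 mm high; origin under its centre; on the bench beyond the rails, stays there.
- cup: Paper cup, 72 mm diameter, 85 mm high; origin under its centre; on the bench beyond the rails, stays there.
Things that resemble listed ones, but are neither listed nor needed, are in the scene too. Leave any red or yellow look-alike of the part that bears carrier_grip alone.

How it is judged:
On the way, in this order (a step that is already met when the one before it is completed fails the run):
1. the carrier is lifted clear of the waiting rail, higher than its end stop (z of carrier_grip in the frame of rail_a above 0.254 m and contact force between carrier and rail_a below 0.1 N), for 0.05 s.
2. the carrier hangs on the loading rail between end stop and collar, the collar still out (x of carrier_grip in the frame of rail_b between -0.015 and 0.015 m and z of carrier_grip in the frame of rail_b between 0.213 and 0.225 m and angle between carrier_grip's own z axis and vertical below 0.2 rad and contact force between carrier and rail_b above 0.3 N and y of carrier_grip in the frame of rail_b between -0.118 and -0.018 m and value of joint collar below 0.003 m), for 0.1 s.
3. the carrier pushes the collar home (value of joint collar above 0.0065 m and contact force between carrier and collar above 3 N and x of carrier_grip in the frame of rail_b between -0.015 and 0.015 m and y of carrier_grip in the frame of rail_b between -0.15 and -0.078 m), for 0.05 s.
At the end, for the whole second after the job is handed in: The collar is at least 6.5 mm in (of 8); the carrier, released, hangs at rest from the loading rail, within 15 mm across it, 70 to 150 mm from the rail's free end, its handle within 0.2 rad of vertical (x of carrier_grip in the frame of rail_b between -0.015 and 0.015 m and z of carrier_grip in the frame of rail_b between 0.213 and 0.225 m and angle between carrier_grip's own z axis and vertical below 0.2 rad and contact force between carrier and rail_b above 0.3 N and y of carrier_grip in the frame of rail_b between -0.15 and -0.07 m and value of joint collar above 0.0065 m and linear speed of carrier below 0.03 m/s and angular speed of carrier below 0.5 rad/s); the robot touches nothing.
It fails at once if the carrier is forced against either rail or its end stop (over 30 N) (contact force between carrier and rail_a above 30 N or contact force between carrier and rail_b above 30 N).
It fails at once if the carrier is forced against the docking collar (over 22 N) (contact force between carrier and collar above 22 N).
It fails at once if the gripper presses on the loading rail, collar or block (over 5 N) (contact force between the fingers and rail_b above 5 N).
It fails at once if the other carrier is moved over 20 mm (distance of other_grip from where it was at the start of the episode above 0.02 m).
It fails at once if the tube rack, the pot or the cup is moved over 20 mm (distance of any of tube_rack, pot, cup from where it was at the start of the episode above 0.02 m).
It also fails if it takes over 64 s, if anything falls off the work surface, if the arm or the gripper's body presses on something with over 40 N, if the wrist force passes 120 N, or if a joint passes its speed limit or range.

## Robot

A 7-joint arm with a two-finger parallel gripper is mounted at the origin on the work surface. World frame = base frame: x ahead of the robot, y to its left, z up, the work surface at z = 0. Lengths are in m, angles in rad, forces in N, time in s.
With the tool pointing down it reaches from about 0.425 to 0.95 m from the base axis. Payload 16.7 kg.
Tool frame: the origin (TCP) lies at the very end of the fingers, on their centre line; the grasp point (between the pads) lies 19 mm behind it; x points along the fingers, z is the direction in which the jaws open and shut, and the axes are right-handed (so a half turn about x gives the same grasp; the last joint's range is limited). The gripper opens to 94 mm and grips with 3 to 60 N. Pads are 16 mm wide; open, the fingers measure 119 mm over their backs; the gripper's body (75 mm by 177 mm) begins 78 mm behind the grasp point.
Start: joints at [-1.319, 0.426, 0.074, 1.606, -0.034, 1.111, -0.067], TCP at [0.263, 0.621, 0.205] pointing down, gripper open.
Joint ranges: [-2.85, 2.85], [-0.5, 2.14], [-1.23, 1.37], [0.21, 2.46], [-1.02, 4.16], [0.16, 2.05], [-2.73, 2.73]. Speed limits (rad/s): [1.89, 1.89, 2.39, 2.39, 3.01, 3.01, 3.01].

## Interface

Orientations are given as a unit quaternion [w, x, y, z].
In Python, from station import r gives the robot as it stands.
- The arm moves only by the tool send_rows, never from a script. Its argument "commands" is a list of rows, each an object with "xyz": the shift along the tool's x, y, z scaled (see below), a list of three; "rot": the turn, a rotation vector about the tool's x, y, z scaled (see below), a list of three; "claw": the opening, from 0 (shut) to 1 (fully open). In form: [{"xyz": [dx, dy, dz], "rot": [wx, wy, wz], "claw": claw}, ...]. A call has 1 to 12 rows; each row shifts and turns the commanded pose from where the row before left it, along the tool's axes as they then stand; what a row does not reach is not made up. The controller multiplies each number of a shift by 0.025 m and each number of a turn by 0.12 rad. A row lasts 1/8 s, in which the tool goes at most 62.5 mm and 10.7 degrees, less where a joint would pass 70% of its speed; a pose out of reach is approached as far as the arm can. A call with a number of a shift or a turn outside -1 to 1 is refused whole. A call with a gripper value outside its range is refused whole. The fingers move at their own pace and stop on an object; "force" is the grip in N (left out, the last holds). Time passes only in rows, so rows that do not move let the fingers close. It gives the time, the measured TCP pose, the force and the opening at its end, in the units of the state.
- r.state(): the state, without advancing time (a new reading comes with each control period).
- r.grab_frame(name): name is "side" or "top"; returns a dict with "frame" (400x640x3 uint8, red, green, blue), "fx", "fy", "cx", "cy" (pixels), "distortion" ([k1, k2, p1, p2, k3] as OpenCV has them; the pictures are not rectified), "rvec" (rotation vector, rad) and "tvec" (3), from world to camera coordinates, as OpenCV has them. Camera axes: x right, y down, z forward; pixel columns grow to the right and rows downward; lengths in m; the calibration is good to about 2 mm. A picture is of the moment at which its call begins. There is no depth.
- r.sign_off(): hands the job in, once; it reports no verdict.
The state is a dict: "time_s": time; "joint_pos": joint angles; "joint_velocities": joint speeds; "joint_efforts": joint torques, N m; "tcp_pos": TCP position; "tcp_rot": TCP orientation; "wrist_force": force on the tool from outside, world axes, zero at the start; "ft_torque": the same for the moment, N m; "opening": finger opening in m.
Only numpy, scipy, OpenCV 4.12 (cv2) and the standard library are available. Lean on these libraries where they do the work, as an engineer would, in place of code of your own. Each camera call takes 0.05 s, during which the arm holds its last target. There are 200 camera calls.

## Working session

There is one attempt and no reset: what is moved stays moved. The work goes in short steps, Python scripts to look and compute and a tool call to move; the robot and the scene stay as the last step left them, time stands still between calls to the robot, and variables do not carry over. Pictures are saved under pics/ and viewed, about 8 in all and at most 12, crops included, and the job is handed in when it is done.

Besides the shell and the picture viewer there is one more tool, called after "Emit:" as a command line: name --argument value ..., lists and objects as JSON in quotes. send_rows: Moves the arm, as the interface text tells. Its arguments: {"type":"object","properties":{"commands":{"type":"array"},"force":{"type":"number"}},"required":["commands"]}

```bash
ls; mkdir -p pics
python3 - <<'E'
from station import r
import cv2,json,numpy as np
s=r.state();print(s)
for n in("side","top"):
    f=r.grab_frame(n);cv2.imwrite(f"pics/{n}0.png",f.pop("frame")[:,:,::-1])
    json.dump({k:np.asarray(v).tolist() for k,v in f.items()},open(n+".json","w"));print(n,f)
E
```

```text
pics
{'time_s': 0.0, 'joint_pos': array([-1.31949966,  0.42672265,  0.07383887,  1.60657365, -0.03413797,
        1.11084225, -0.06706676]), 'joint_velocities': array([ 0.00100955,  0.00024967,  0.00038429, -0.00063405,  0.00054691,
        0.00091643,  0.00096975]), 'joint_efforts': array([-1.07801676e-03, -9.35808134e+01,  3.66663471e+00, -4.54196799e+01,
       -4.88223508e-02,  2.00859772e-02,  1.19145125e-04]), 'tcp_pos': array([0.26319138, 0.6210997 , 0.20479622]), 'tcp_rot': array([ 0.58915571, -0.39073007,  0.58989242,  0.39019545]), 'wrist_force': array([-0.30547456,  0.57924185,  0.84908637]), 'ft_torque': array([ 0.01099587,  0.0029201 , -0.02161407]), 'opening': 0.09424931913121666}
side {'fx': 480.52916114728566, 'fy': 480.52916114728566, 'cx': 320.83778538947905, 'cy': 201.88890194121856, 'distortion': array([-0.13110372,  0.        ,  0.        ,  0.        ,  0.        ]), 'rvec': array([ 2.00210488, -0.82725059,  0.42769471]), 'tvec': array([-0.40418236,  0.36711074,  0.8420982 ])}
top {'fx': 442.58511761287537, 'fy': 442.58511761287537, 'cx': 333.6243775694202, 'cy': 201.1701694021748, 'distortion': array([-0.11094679,  0.        ,  0.        ,  0.        ,  0.        ]), 'rvec': array([ 2.13985074, -2.12369955,  0.20866927]), 'tvec': array([0.01483021, 0.59792094, 1.15211595])}
```

View pics/side0.png

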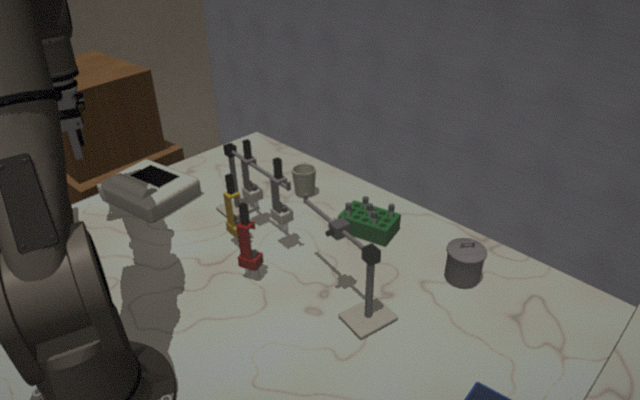

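View pics/top0.png

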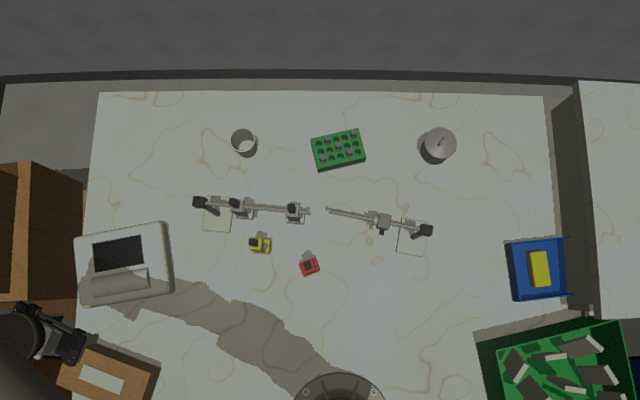

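The side view shows the waiting rail from (232,148) to (288,186), with the target carrier's handle at (277,165) and the loading rail from (306,199) to its post at (370,255). The top view shows the target at about (293,210), the loading rail's end at about (326,209) and the docking block at about (383,222). I'll enlarge both.

Run:
```python
import cv2
a=cv2.imread("pics/side0.png")[135:265,215:390];b=cv2.imread("pics/top0.png")[190:245,185:440]
cv2.imwrite("pics/sidec.png",cv2.resize(a,None,fx=4.5,fy=4.5,interpolation=cv2.INTER_CUBIC))
cv2.imwrite("pics/topc.png",cv2.resize(b,None,fx=3,fy=3,interpolation=cv2.INTER_CUBIC))
```

```text
(no output)
```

View pics/sidec.png

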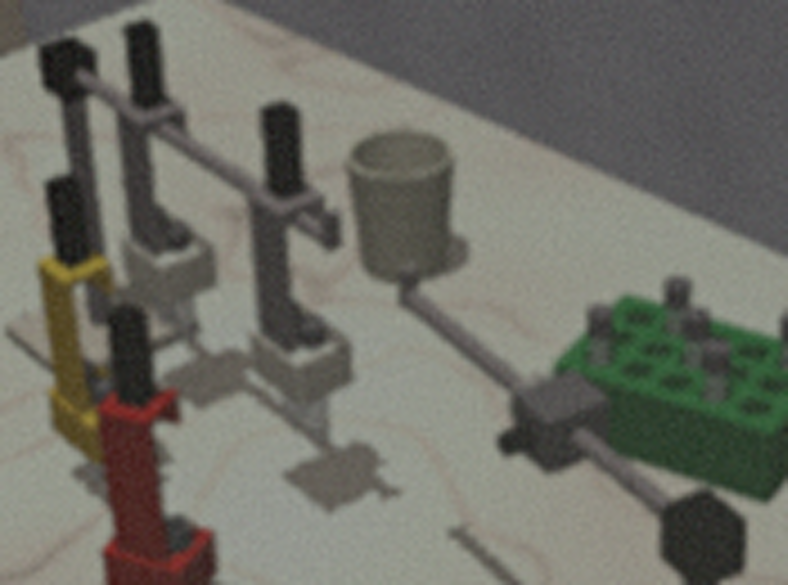

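View pics/topc.png

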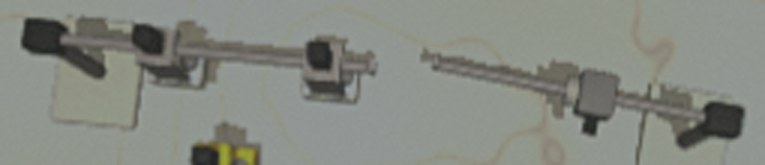

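The side crop shows the target handle's top at (281,107), rail A's stop top at (331,214), rail B's stop top at (408,277) and the block's top centre at about (566,393). In the top crop the same points are at (319,46), (373,63), (427,58) and (597,86).

```bash
cat > h.py <<'E'
import json,cv2,numpy as np
C={n:json.load(open(f'{n}.json')) for n in('side','top')}
def ray(n,u,v):
    c=C[n];K=np.array([[c['fx'],0,c['cx']],[0,c['fy'],c['cy']],[0,0,1.]])
    p=cv2.undistortPoints(np.array([[[u,v]]],float),K,np.array(c['distortion']))[0,0]
    R=cv2.Rodrigues(np.array(c['rvec']))[0];o=-R.T@np.array(c['tvec']);d=R.T@np.r_[p,1];return o,d/np.linalg.norm(d)
def tri(s,t):
    (o1,d1),(o2,d2)=ray('side',*s),ray('top',*t)
    k=np.linalg.lstsq(np.c_[d1,-d2],o2-o1,rcond=None)[0];a,b=o1+k[0]*d1,o2+k[1]*d2
    return (a+b)/2,np.linalg.norm(a-b)
def atz(n,p,z):
    o,d=ray(n,*p);return (o+d*(z-o[2])/d[2])[:2]
def proj(n,P):
    c=C[n];K=np.array([[c['fx'],0,c['cx']],[0,c['fy'],c['cy']],[0,0,1.]])
    return cv2.projectPoints(np.array(P,float).reshape(-1,3),np.array(c['rvec']),np.array(c['tvec']),K,np.array(c['distortion']))[0][:,0]
E
python3 - <<'E'
from h import *
S=lambda u,v:((u+.5)/4.5-.5+215,(v+.5)/4.5-.5+135)
T=lambda u,v:((u+.5)/3-.5+185,(v+.5)/3-.5+190)
np.set_printoptions(precision=4,suppress=True)
for n,s,t,z in [('handle top',(281,107),(319,46),.251),('stopA top',(331,214),(373,63),.207),('stopB top',(408,277),(427,58),.192),('block top',(566,393),(597,86),.191),('other handle top',(143,27),(148,37),.251),('postA',(68,45),(45,35),.19),('postB',(703,500),(723,118),.19)]:
    print(n,*tri(S(*s),T(*t)),'side@z',atz('side',S(*s),z),'top@z',atz('top',T(*t),z))
E
```

```text
handle top [0.5505 0.1198 0.2491] 0.004023723685113455 side@z [0.5464 0.1178] top@z [0.5519 0.1185]
stopA top [0.5458 0.0803 0.2036] 0.0026450179543325856 side@z [0.5409 0.0763] top@z [0.5463 0.0794]
stopB top [0.5555 0.0367 0.1799] 0.0006865586107560479 side@z [0.5428 0.0218] top@z [0.5532 0.0369]
block top [ 0.5313 -0.0992  0.1868] 0.0027001851162219313 side@z [ 0.5256 -0.1028] top@z [ 0.5318 -0.0995]
other handle top [0.5574 0.2494 0.2502] 0.0009320205989458963 side@z [0.556  0.2482] top@z [0.5576 0.2489]
postA [0.566  0.3422 0.2062] 0.001492695624795366 side@z [0.5838 0.3723] top@z [0.5695 0.3466]
postB [ 0.5067 -0.2006  0.1925] 0.00074480864251287 side@z [ 0.5095 -0.1987] top@z [ 0.5067 -0.2009]
```

```bash
cat > ov.py <<'E'
from h import *
def model(A,ta,B,tb,dc):
    """lines in world; A,B free ends (x,y); ta,tb: yaw of +y axis"""
    L=[]
    def fr(o,t):
        ex=np.array([np.cos(t),np.sin(t),0]);ey=np.array([-np.sin(t),np.cos(t),0])
        return lambda x,y,z:np.array([*o,0])+x*ex+y*ey+np.array([0,0,z])
    for f,z,l in((fr(A,ta),.19,.27),(fr(B,tb),.175,-.24)):
        for x in(-.005,.005):L.append([f(x,0,z),f(x,l,z)])
        for s in(0,np.sign(l)*.005):L+= [[f(-.005,s,z+.017),f(.005,s,z+.017)]]
        for x in(-.005,.005):L+=[[f(x,0,z+.017),f(x,0,z-.005)]]
    f=fr(A,ta)
    for h in(.251,.201):
        c=[f(x,dc+y,h) for x,y in((-.008,-.008),(.008,-.008),(.008,.008),(-.008,.008))]
        L+=[[c[i],c[(i+1)%4]] for i in range(4)]
    return L
def draw(L,imgs,out):
    P=[]
    for n,(x0,y0,w,h,k) in(('side',(215,135,175,130,4.4)),('top',(185,190,257,55,3))):
        im=cv2.resize(imgs[n][y0:y0+h,x0:x0+w],None,fx=k,fy=k,interpolation=cv2.INTER_CUBIC)
        for l in L:
            q=((proj(n,l)-[x0,y0]+.5)*k-.5)
            cv2.line(im,*[tuple(int(round(v*16)) for v in p) for p in q],(0,255,255),1,cv2.LINE_AA,4)
        P.append(im)
    w=min(p.shape[1] for p in P);P=[p[:,:w] for p in P]
    o=np.vstack(P);o=cv2.resize(o,None,fx=min(1,600/o.shape[0]),fy=min(1,600/o.shape[0]));cv2.imwrite(out,o)
E
python3 - <<'E'
from ov import *
T=lambda u,v:((u+.5)/3-.5+185,(v+.5)/3-.5+190)
for p in[(440,65),(500,76),(560,88),(630,101),(690,111)]:print('B',atz('top',T(*p),.18))
for p in[(80,40),(120,42),(230,51),(290,56),(355,63)]:print('A',atz('top',T(*p),.195))
draw(model((.548,.0795),-.05,(.553,.035),-.185,.040),{n:cv2.imread(f'pics/{n}0.png') for n in C},'pics/ov1.png')
E
```

```text
B [0.54952324 0.02632455]
B [ 0.54092403 -0.02226051]
B [ 0.53150015 -0.07081624]
B [ 0.5212964  -0.12752634]
B [ 0.51344409 -0.1762909 ]
A [0.564796   0.31621742]
A [0.56345866 0.28359065]
A [0.55694926 0.19451709]
A [0.55333413 0.14630742]
A [0.54813853 0.09425511]
```

View pics/ov1.png

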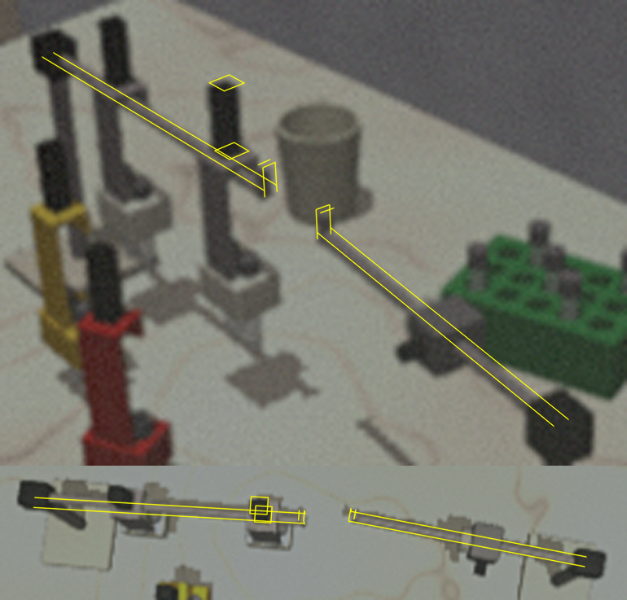

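Overlay agrees within about 3 mm: in the top view the rails line up. In the side view the model sits about 1–2 px up and right of the real parts. That's good enough to grasp. Now I'll plan the approach with the jaws along the rail.

```bash
cat > go.py <<'E'
import sys,numpy as np
from scipy.spatial.transform import Rotation as Ro
from station import r
def plan(target=None,yaw=None,q=None,p=None,verbose=1):
    """print tool-frame rotation needed for jaw axis at yaw (angle of jaw line from world +y, ccw) and shift (units) after it"""
    s=r.state();R=Ro.from_quat(s['tcp_rot'],scalar_first=True);p=s['tcp_pos']
    print('t',s['time_s'],'tcp',p.round(4),'F',s['wrist_force'].round(2),'M',s['ft_torque'].round(2),'open',round(s['opening'],4),'q7',s['joint_pos'].round(2))
    print('axes x',R.as_matrix()[:,0].round(3),'z',R.as_matrix()[:,2].round(3))
    if yaw is not None:
        for sg in(1,-1):
            x=np.array([0,0,-1.]);z=sg*np.array([-np.sin(yaw),np.cos(yaw),0]);G=Ro.from_matrix(np.c_[x,np.cross(z,x),z])
            print('sg',sg,'rot units',((R.inv()*G).as_rotvec()/.12).round(2), 'shift units after',(G.inv().apply(np.array(target)-p)/.025).round(2))
    if target is not None: print('shift units now',(R.inv().apply(np.array(target)-p)/.025).round(2))
E
python3 -c "
from go import *
plan([.5505,.1195,.33],-.06)"
```

```text
t 0.1 tcp [0.2632 0.6211 0.2048] F [ 0.1  -0.07  0.47] M [ 0.01 -0.04 -0.01] open 0.0938 q7 [-1.32  0.43  0.07  1.61 -0.03  1.11 -0.07]
axes x [-0.    -0.001 -1.   ] z [ 0.39   0.921 -0.001]
sg 1 rot units [-2.84 -0.01 -0.  ] shift units after [ -5.01 -12.67 -19.34]
sg -1 rot units [ 2.334e+01 -0.000e+00  1.000e-02] shift units after [-5.01 12.67 19.34]
shift units now [ -4.99 -18.41 -14.  ]
```

Emit:
send_rows --commands '[{"xyz": [-1,0,0],"rot": [-0.57,0,0],"claw": 0.7},{"xyz": [-1,0,0],"rot": [-0.57,0,0],"claw": 0.7},{"xyz": [-1,0,0],"rot": [-0.57,0,0],"claw": 0.7},{"xyz": [-1,0,0],"rot": [-0.57,0,0],"claw": 0.7},{"xyz": [-1,0,0],"rot": [-0.56,0,0],"claw": 0.7},{"xyz": [0,-0.63,-0.97],"rot": [0,0,0],"claw": 0.7},{"xyz": [0,-0.63,-0.97],"rot": [0,0,0],"claw": 0.7},{"xyz": [0,-0.63,-0.97],"rot": [0,0,0],"claw": 0.7},{"xyz": [0,-0.63,-0.97],"rot": [0,0,0],"claw": 0.7},{"xyz": [0,-0.63,-0.97],"rot": [0,0,0],"claw": 0.7},{"xyz": [0,-0.63,-0.97],"rot": [0,0,0],"claw": 0.7},{"xyz": [0,-0.63,-0.97],"rot": [0,0,0],"claw": 0.7}]' --force 30

```text
time_s: 1.6
tcp_pos: [0.3635, 0.4444, 0.3302]
tcp_rot: [0.515, -0.485, 0.515, 0.485]
wrist_force: [0.8, -0.0, -0.1]
opening: 0.0655
```

Emit:
send_rows --commands '[{"xyz": [0,-0.63,-0.97],"rot": [0,0,0],"claw": 0.7},{"xyz": [0,-0.63,-0.97],"rot": [0,0,0],"claw": 0.7},{"xyz": [0,-0.63,-0.97],"rot": [0,0,0],"claw": 0.7},{"xyz": [0,-0.63,-0.97],"rot": [0,0,0],"claw": 0.7},{"xyz": [0,-0.63,-0.97],"rot": [0,0,0],"claw": 0.7},{"xyz": [0,-0.63,-0.97],"rot": [0,0,0],"claw": 0.7},{"xyz": [0,-0.63,-0.97],"rot": [0,0,0],"claw": 0.7},{"xyz": [0,-0.63,-0.97],"rot": [0,0,0],"claw": 0.7},{"xyz": [0,-0.63,-0.97],"rot": [0,0,0],"claw": 0.7},{"xyz": [0,-0.63,-0.97],"rot": [0,0,0],"claw": 0.7},{"xyz": [0,0,0],"rot": [0,0,0],"claw": 0.7}]'

```text
time_s: 2.98
tcp_pos: [0.5066, 0.1918, 0.3303]
tcp_rot: [0.515, -0.484, 0.516, 0.484]
wrist_force: [-1.4, 1.4, 0.3]
opening: 0.0655
```

```bash
python3 -c "
from go import *
plan([.5505,.1195,.221],-.06)"
```

```text
t 2.975 tcp [0.5066 0.1918 0.3303] F [-1.41  1.37  0.26] M [0.08 0.   0.  ] open 0.0655 q7 [-0.76  0.11  0.31  1.75 -0.03  1.28  1.06]
axes x [-0.    -0.001 -1.   ] z [ 0.063  0.998 -0.001]
sg 1 rot units [-0.03 -0.   -0.  ] shift units after [ 4.37 -1.93 -2.78]
sg -1 rot units [ 2.615e+01 -0.000e+00  1.000e-02] shift units after [4.37 1.93 2.78]
shift units now [ 4.37 -1.94 -2.77]
```

Emit:
send_rows --commands '[{"xyz": [0,-0.48,-0.69],"rot": [0,0,0],"claw": 0.7},{"xyz": [0,-0.48,-0.69],"rot": [0,0,0],"claw": 0.7},{"xyz": [0,-0.49,-0.69],"rot": [0,0,0],"claw": 0.7},{"xyz": [0,-0.49,-0.7],"rot": [0,0,0],"claw": 0.7},{"xyz": [1,0,0],"rot": [0,0,0],"claw": 0.7},{"xyz": [1,0,0],"rot": [0,0,0],"claw": 0.7},{"xyz": [0,0,0],"rot": [0,0,0],"claw": 0.7}]'

```text
time_s: 3.85
tcp_pos: [0.549, 0.1223, 0.279]
tcp_rot: [0.514, -0.485, 0.516, 0.485]
wrist_force: [0.2, -0.2, 0.5]
opening: 0.0657
```

Run:
```python
from go import *
from h import *
plan([.5505,.1195,.221],-.06)
P=[]
p=r.state()['tcp_pos']
for n,(x0,y0,w,h) in(('side',(240,100,110,110)),('top',(240,170,110,110))):
    im=r.grab_frame(n)['frame'][:,:,::-1].copy();cv2.imwrite(f'pics/{n}1.png',im)
    a=cv2.resize(im[y0:y0+h,x0:x0+w],None,fx=3.6,fy=3.6,interpolation=cv2.INTER_CUBIC)
    q=((proj(n,[p])[0]-[x0,y0]+.5)*3.6-.5);cv2.drawMarker(a,tuple(q.round().astype(int).tolist()),(0,255,255),0,10)
    P.append(a)
cv2.imwrite('pics/near1.png',np.hstack(P))
```

```text
t 3.85 tcp [0.549  0.1223 0.279 ] F [ 0.2  -0.21  0.46] M [ 0.04 -0.01 -0.01] open 0.0657 q7 [-0.65  0.19  0.37  1.79 -0.07  1.19  1.25]
axes x [-0.003 -0.001 -1.   ] z [ 0.059  0.998 -0.001]
sg 1 rot units [ 0.01 -0.01 -0.02] shift units after [ 2.32 -0.07 -0.11]
sg -1 rot units [-2.617e+01  4.000e-02 -2.000e-02] shift units after [2.32 0.07 0.11]
shift units now [ 2.32 -0.07 -0.11]
```

View pics/near1.png

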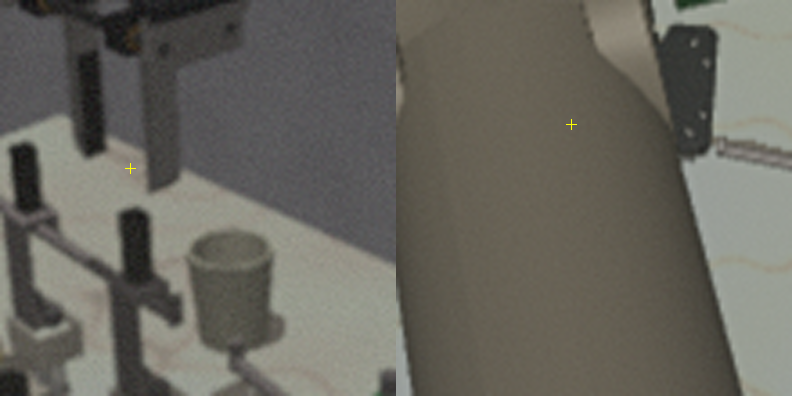

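The side view shows the finger tips at (95,155) and (162,190). Their midpoint is (128,171), against (130,168) projected, so the side camera reads about 1 px low. The handle top is at (134,213). I'll re-triangulate with that correction.

Run:
```python
from h import *
from go import plan
T=lambda u,v:((u+.5)/3-.5+185,(v+.5)/3-.5+190)
b=np.array([.5,-.9])
s=np.array([(134.5)/3.6-.5+240,(213.5)/3.6-.5+100])
print(s,tri(s+b,T(319,46)),tri(s,T(319,46)))
S=lambda u,v:np.array(((u+.5)/4.5-.5+215,(v+.5)/4.5-.5+135))+b
for n,s_,t in(('A',(331,214),(373,63)),('B',(408,277),(427,58)),('blk',(566,393),(597,86))):print(n,tri(S(*s_),T(*t)))
plan([.551,.119,.221],-.06)
```

```text
[276.86111111 158.80555556] (array([0.55068321, 0.1194751 , 0.25036743]), np.float64(0.0031348140118452406)) (array([0.55045989, 0.12009198, 0.24806334]), np.float64(0.004635203382396012))
A (array([0.54602075, 0.07974282, 0.20597274]), np.float64(0.0011394276913048325))
B (array([0.55570264, 0.03623626, 0.18222343]), np.float64(0.0022009689637089856))
blk (array([ 0.5315749 , -0.0993503 ,  0.18877466]), np.float64(0.0012732767945315162))
t 3.95 tcp [0.5502 0.1224 0.2811] F [-0.27 -0.04  0.76] M [0.05 0.   0.04] open 0.0658 q7 [-0.65  0.18  0.37  1.78 -0.07  1.19  1.25]
axes x [ 0.  0. -1.] z [0.059 0.998 0.   ]
sg 1 rot units [0. 0. 0.] shift units after [ 2.4  -0.04 -0.13]
sg -1 rot units [-26.18  -0.     0.  ] shift units after [2.4  0.04 0.13]
shift units now [ 2.4  -0.04 -0.13]
```

Heights check out (handle top 0.250, stop A 0.206). I'll go down and grip.

Emit:
send_rows --commands '[{"xyz": [0,-0.04,-0.13],"rot": [0,0,0],"claw": 0.7},{"xyz": [0.6,0,0],"rot": [0,0,0],"claw": 0.7},{"xyz": [0.6,0,0],"rot": [0,0,0],"claw": 0.7},{"xyz": [0.6,0,0],"rot": [0,0,0],"claw": 0.7},{"xyz": [0.6,0,0],"rot": [0,0,0],"claw": 0.7},{"xyz": [0,0,0],"rot": [0,0,0],"claw": 0.6},{"xyz": [0,0,0],"rot": [0,0,0],"claw": 0.4},{"xyz": [0,0,0],"rot": [0,0,0],"claw": 0.25},{"xyz": [0,0,0],"rot": [0,0,0],"claw": 0.1},{"xyz": [0,0,0],"rot": [0,0,0],"claw": 0.0},{"xyz": [0,0,0],"rot": [0,0,0],"claw": 0.0},{"xyz": [0,0,0],"rot": [0,0,0],"claw": 0.0}]' --force 30

```text
time_s: 5.45
tcp_pos: [0.5511, 0.1187, 0.2206]
tcp_rot: [0.515, -0.485, 0.515, 0.485]
wrist_force: [-0.3, 1.9, 2.5]
opening: 0.016
```

```bash
python3 -c "
from go import *
plan([.551,.119,.253])"
```

```text
t 5.45 tcp [0.5511 0.1187 0.2206] F [-0.31  1.91  2.5 ] M [0.2  0.05 0.  ] open 0.016 q7 [-0.63  0.24  0.36  1.86 -0.1   1.06  1.28]
axes x [ 0.  0. -1.] z [0.06  0.998 0.   ]
shift units now [-1.29  0.    0.01]
```

Emit:
send_rows --commands '[{"xyz": [-0.1,0,0],"rot": [0,0,0],"claw": 0.0},{"xyz": [-0.3,0,0],"rot": [0,0,0],"claw": 0.0},{"xyz": [-0.4,0,0],"rot": [0,0,0],"claw": 0.0},{"xyz": [-0.4,0,0],"rot": [0,0,0],"claw": 0.0},{"xyz": [-0.08,0,0],"rot": [0,0,0],"claw": 0.0},{"xyz": [0,0,0],"rot": [0,0,0],"claw": 0.0},{"xyz": [0,0,0],"rot": [0,0,0],"claw": 0.0}]'

```text
time_s: 6.32
tcp_pos: [0.5508, 0.1185, 0.2522]
tcp_rot: [0.515, -0.485, 0.515, 0.485]
wrist_force: [-0.0, 1.0, -1.9]
opening: 0.0161
```

```bash
python3 -c "
from go import *
plan([.544,-.004,.2525],-.18)"
```

```text
t 6.325 tcp [0.5508 0.1185 0.2522] F [-0.05  1.03 -1.91] M [-0.01 -0.    0.01] open 0.0161 q7 [-0.64  0.21  0.37  1.82 -0.08  1.13  1.27]
axes x [-0. -0. -1.] z [ 0.06   0.998 -0.   ]
sg 1 rot units [ 1. -0. -0.] shift units after [-0.01 -0.61 -4.87]
sg -1 rot units [-2.518e+01  1.000e-02 -0.000e+00] shift units after [-0.01  0.61  4.87]
shift units now [-0.01 -0.02 -4.91]
```

Emit:
send_rows --commands '[{"xyz": [0,0.12,0],"rot": [0,0,0],"claw": 0},{"xyz": [0,0,-0.3],"rot": [0,0,0],"claw": 0},{"xyz": [0,0,-0.5],"rot": [0,0,0],"claw": 0},{"xyz": [0,0,-0.6],"rot": [0,0,0],"claw": 0},{"xyz": [0,0,-0.6],"rot": [0,0,0],"claw": 0},{"xyz": [0,0,-0.6],"rot": [0,0,0],"claw": 0},{"xyz": [0,0,-0.6],"rot": [0,0,0],"claw": 0},{"xyz": [0,0,-0.6],"rot": [0,0,0],"claw": 0},{"xyz": [0,0,-0.6],"rot": [0,0,0],"claw": 0},{"xyz": [0,0,-0.5],"rot": [0.3,0,0],"claw": 0},{"xyz": [0,0,0],"rot": [0.7,0,0],"claw": 0},{"xyz": [0,0,0],"rot": [0,0,0],"claw": 0}]'

```text
time_s: 7.82
tcp_pos: [0.5406, -0.0038, 0.2525]
tcp_rot: [0.543, -0.453, 0.543, 0.453]
wrist_force: [0.6, 0.5, -2.8]
opening: 0.0159
```

Run:
```python
from go import *
from ov import *
plan([.5445,-.004,.2525],-.18)
p=r.state()['tcp_pos'];P=[]
for n,(x0,y0,w,h) in(('side',(270,140,110,130)),('top',(270,160,110,130))):
    im=r.grab_frame(n)['frame'][:,:,::-1].copy();cv2.imwrite(f'pics/{n}2.png',im)
    a=cv2.resize(im[y0:y0+h,x0:x0+w],None,fx=4.5 if n=='side' else 2.7,fy=4.5,interpolation=cv2.INTER_CUBIC)
    P.append(a)
cv2.imwrite('pics/near2.png',np.hstack(P))
```

```text
t 7.825 tcp [ 0.5406 -0.0038  0.2525] F [ 0.55  0.46 -2.82] M [ 0.04 -0.    0.02] open 0.0159 q7 [-0.51  0.17  0.46  1.87 -0.08  1.12  1.36]
axes x [-0. -0. -1.] z [ 0.18   0.984 -0.   ]
sg 1 rot units [-0.01 -0.   -0.  ] shift units after [-0.   -0.15  0.02]
sg -1 rot units [26.17 -0.    0.  ] shift units after [-0.    0.15 -0.02]
shift units now [-0.   -0.15  0.02]
```

View pics/near2.png

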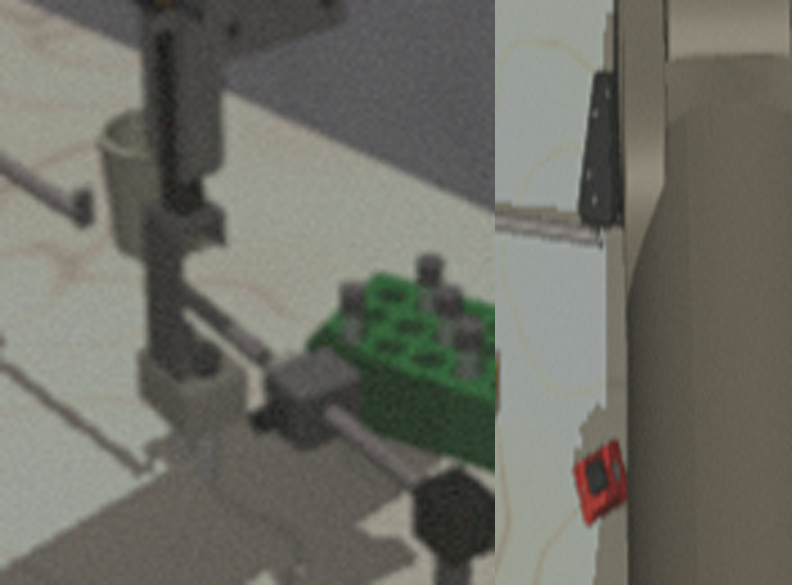

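The side view shows the carrier upright in the gripper over rail B. Its strap (right edge about x=180) is in front of the bar, the bar comes out behind it at (190,295), and the docking block is at (315,395). I'll check the rail's x from the side view.

Run:
```python
from h import *
b=np.array([.5,-.9]);im=cv2.imread('pics/side2.png')
N=lambda u,v:np.array(((u+.5)/4.5-.5+270,(v+.5)/4.5-.5+140))
for p in[(205,305),(225,322),(250,343),(345,421),(385,455)]:
    print(atz('side',N(*p)+b,.175),atz('side',N(*p),.175))
# predicted pixels: hook corners at current pose
t=.18;ex=np.array([np.cos(t),-np.sin(t),0]);ey=np.array([np.sin(t),np.cos(t),0])
c=np.array([.5406,-.0038,.2525+.0134-.044])
for nm,q in(('lip outer bottom -y end',(.015,-.015,-.008)),('bridge top -y +x',(.015,-.015,.011)),('strap outer -y top',(-.015,-.015,.011)),('handle base',(0,0,.011)),('block -x -y top?',(-.019,-.024,-.06))):
    print(nm,((proj('side',c+q[0]*ex+q[1]*ey+[0,0,q[2]])[0]-b-[270,140]+.5)*4.5-.5).round())
```

```text
[ 0.54749668 -0.00609595] [ 0.54420518 -0.00794178]
[ 0.54373743 -0.0240803 ] [ 0.54049723 -0.02585258]
[ 0.53931672 -0.04579264] [ 0.53613741 -0.04747808]
[ 0.52465376 -0.12177189] [ 0.52167936 -0.12316983]
[ 0.51828788 -0.15203557] [ 0.51539539 -0.15332531]
lip outer bottom -y end [232. 245.]
bridge top -y +x [232. 210.]
strap outer -y top [179. 229.]
handle base [188. 207.]
block -x -y top? [187. 366.]
```

Emit:
send_rows --commands '[{"xyz": [0,-0.22,0],"rot": [-0.05,0,0],"claw": 0},{"xyz": [0.4,0,0],"rot": [0,0,0],"claw": 0},{"xyz": [0.4,0,0],"rot": [0,0,0],"claw": 0},{"xyz": [0.3,0,0],"rot": [0,0,0],"claw": 0},{"xyz": [0.1,0,0],"rot": [0,0,0],"claw": 0},{"xyz": [0.1,0,0],"rot": [0,0,0],"claw": 0},{"xyz": [0.08,0,0],"rot": [0,0,0],"claw": 0},{"xyz": [0,0,0],"rot": [0,0,0],"claw": 0}]'

```text
time_s: 8.93
tcp_pos: [0.546, -0.0045, 0.218]
tcp_rot: [0.542, -0.455, 0.542, 0.455]
wrist_force: [-0.1, -1.1, -2.3]
opening: 0.016
```

Run:
```python
from go import *
plan([.5445,-.004,.2056],-.187)
```

```text
t 8.925 tcp [ 0.546  -0.0045  0.218 ] F [-0.07 -1.13 -2.34] M [-0.03 -0.04  0.01] open 0.016 q7 [-0.5   0.21  0.45  1.9  -0.11  1.05  1.4 ]
axes x [ 0. -0. -1.] z [ 0.173  0.985 -0.   ]
sg 1 rot units [ 0.11 -0.    0.  ] shift units after [0.5  0.06 0.01]
sg -1 rot units [-26.07  -0.    -0.  ] shift units after [ 0.5  -0.06 -0.01]
shift units now [0.5  0.06 0.01]
```

Emit:
send_rows --commands '[{"xyz": [0.08,0,0],"rot": [0.08,0,0],"claw": 0},{"xyz": [0.08,0,0],"rot": [0,0,0],"claw": 0},{"xyz": [0,0,0],"rot": [0,0,0],"claw": 0},{"xyz": [0,0,0],"rot": [0,0,0],"claw": 0}]'

```text
time_s: 9.43
tcp_pos: [0.546, -0.0046, 0.214]
tcp_rot: [0.544, -0.452, 0.544, 0.452]
wrist_force: [0.5, 0.7, -2.0]
opening: 0.016
```

Emit:
send_rows --commands '[{"xyz": [0.08,0,0],"rot": [0,0,0],"claw": 0},{"xyz": [0.06,0,0],"rot": [0,0,0],"claw": 0},{"xyz": [0,0,0],"rot": [0,0,0],"claw": 0},{"xyz": [0,0,0],"rot": [0,0,0],"claw": 0}]'

```text
time_s: 9.93
tcp_pos: [0.546, -0.0045, 0.2105]
tcp_rot: [0.544, -0.452, 0.544, 0.452]
wrist_force: [-0.5, -0.0, -2.4]
opening: 0.0158
```

Emit:
send_rows --commands '[{"xyz": [0,0.06,0],"rot": [0,0,0],"claw": 0},{"xyz": [0,0.04,0],"rot": [0,0,0],"claw": 0},{"xyz": [0,0,0],"rot": [0,0,0],"claw": 0}]'

```text
time_s: 10.3
tcp_pos: [0.5435, -0.004, 0.2105]
tcp_rot: [0.544, -0.452, 0.544, 0.452]
wrist_force: [-0.1, -0.8, -2.4]
opening: 0.0158
```

Emit:
send_rows --commands '[{"xyz": [0,-0.1,0],"rot": [0,0,0],"claw": 0},{"xyz": [0,-0.06,0],"rot": [0,0,0],"claw": 0},{"xyz": [0,-0.04,0],"rot": [0,0,0],"claw": 0},{"xyz": [0,0,0],"rot": [0,0,0],"claw": 0}]'

```text
time_s: 10.8
tcp_pos: [0.5485, -0.005, 0.2104]
tcp_rot: [0.544, -0.452, 0.544, 0.452]
wrist_force: [-0.2, 0.1, -2.4]
opening: 0.0157
```

Emit:
send_rows --commands '[{"xyz": [0,-0.04,0],"rot": [0,0,0],"claw": 0},{"xyz": [0,-0.04,0],"rot": [0,0,0],"claw": 0},{"xyz": [0,0,0],"rot": [0,0,0],"claw": 0}]'

```text
time_s: 11.18
tcp_pos: [0.5505, -0.0054, 0.2105]
tcp_rot: [0.544, -0.452, 0.544, 0.452]
wrist_force: [-0.1, -0.3, -1.4]
opening: 0.0162
```

Emit:
send_rows --commands '[{"xyz": [0,0.18,0],"rot": [0,0,0],"claw": 0},{"xyz": [0.08,0,0],"rot": [0,0,0],"claw": 0},{"xyz": [0.08,0,0],"rot": [0,0,0],"claw": 0},{"xyz": [0.06,0,0],"rot": [0,0,0],"claw": 0},{"xyz": [0,0,0],"rot": [0,0,0],"claw": 0},{"xyz": [0,0,0],"rot": [0,0,0],"claw": 0}]'

```text
time_s: 11.92
tcp_pos: [0.546, -0.0045, 0.205]
tcp_rot: [0.544, -0.452, 0.544, 0.452]
wrist_force: [-1.0, 1.1, -1.3]
opening: 0.0157
```

Emit:
send_rows --commands '[{"xyz": [0.04,-0.04,0],"rot": [0,0,0],"claw": 0},{"xyz": [0.04,0,0],"rot": [0,0,0],"claw": 0},{"xyz": [0,0,0],"rot": [0,0,0],"claw": 0},{"xyz": [0,0,0],"rot": [0,0,0],"claw": 0}]'

```text
time_s: 12.42
tcp_pos: [0.547, -0.0047, 0.2031]
tcp_rot: [0.544, -0.452, 0.544, 0.452]
wrist_force: [-2.3, -0.2, 2.8]
opening: 0.0159
```

Run:
```python
from go import *
plan()
```

```text
t 12.425 tcp [ 0.547  -0.0047  0.2031] F [-2.33 -0.22  2.77] M [0.09 0.44 0.01] open 0.0159 q7 [-0.49  0.23  0.45  1.92 -0.12  1.02  1.4 ]
axes x [ 0.  0. -1.] z [0.183 0.983 0.   ]
```

Emit:
send_rows --commands '[{"xyz": [-0.04,0,-0.04],"rot": [0,0,0],"claw": 0},{"xyz": [0,0,-0.1],"rot": [0,0,0],"claw": 0},{"xyz": [0,0,-0.1],"rot": [0,0,0],"claw": 0},{"xyz": [0,0,-0.1],"rot": [0,0,0],"claw": 0},{"xyz": [0,0,-0.1],"rot": [0,0,0],"claw": 0},{"xyz": [0,0,-0.1],"rot": [0,0,0],"claw": 0},{"xyz": [0,0,-0.1],"rot": [0,0,0],"claw": 0},{"xyz": [0,0,-0.1],"rot": [0,0,0],"claw": 0},{"xyz": [0,0,-0.1],"rot": [0,0,0],"claw": 0},{"xyz": [0,0,-0.1],"rot": [0,0,0],"claw": 0},{"xyz": [0,0,0],"rot": [0,0,0],"claw": 0}]'

```text
time_s: 13.8
tcp_pos: [0.5426, -0.0283, 0.2039]
tcp_rot: [0.544, -0.452, 0.544, 0.452]
wrist_force: [0.6, -0.6, 2.1]
opening: 0.0158
```

Run:
```python
from go import *
plan()
```

```text
t 13.8 tcp [ 0.5426 -0.0283  0.2039] F [ 0.61 -0.56  2.08] M [-0.03 -0.04 -0.07] open 0.0158 q7 [-0.46  0.22  0.46  1.92 -0.12  1.02  1.44]
axes x [-0. -0. -1.] z [ 0.183  0.983 -0.   ]
```

Emit:
send_rows --commands '[{"xyz": [0,0,-0.08],"rot": [0,0,0],"claw": 0},{"xyz": [0,0,-0.08],"rot": [0,0,0],"claw": 0},{"xyz": [0,0,-0.08],"rot": [0,0,0],"claw": 0},{"xyz": [0,0,-0.08],"rot": [0,0,0],"claw": 0},{"xyz": [0,0,0],"rot": [0,0,0],"claw": 0}]'

```text
time_s: 14.42
tcp_pos: [0.5412, -0.036, 0.204]
tcp_rot: [0.544, -0.452, 0.544, 0.452]
wrist_force: [-0.6, 0.7, 2.3]
opening: 0.0163
```

Emit:
send_rows --commands '[{"xyz": [0,0,-0.08],"rot": [0,0,0],"claw": 0},{"xyz": [0,0,-0.08],"rot": [0,0,0],"claw": 0},{"xyz": [0,0,-0.08],"rot": [0,0,0],"claw": 0},{"xyz": [0,0,0],"rot": [0,0,0],"claw": 0}]'

```text
time_s: 14.92
tcp_pos: [0.54, -0.0419, 0.204]
tcp_rot: [0.544, -0.452, 0.544, 0.452]
wrist_force: [0.7, 0.1, 1.8]
opening: 0.0158
```

Emit:
send_rows --commands '[{"xyz": [0,0,-0.08],"rot": [0,0,0],"claw": 0},{"xyz": [0,0,-0.08],"rot": [0,0,0],"claw": 0},{"xyz": [0,0,-0.08],"rot": [0,0,0],"claw": 0},{"xyz": [0,0,0],"rot": [0,0,0],"claw": 0}]'

```text
time_s: 15.42
tcp_pos: [0.539, -0.0478, 0.204]
tcp_rot: [0.544, -0.452, 0.544, 0.452]
wrist_force: [-0.1, -0.4, 1.1]
opening: 0.0158
```

Emit:
send_rows --commands '[{"xyz": [0,0,-0.06],"rot": [0,0,0],"claw": 0},{"xyz": [0,0,-0.06],"rot": [0,0,0],"claw": 0},{"xyz": [0,0,-0.04],"rot": [0,0,0],"claw": 0},{"xyz": [0,0,0],"rot": [0,0,0],"claw": 0}]'

```text
time_s: 15.92
tcp_pos: [0.5383, -0.0516, 0.204]
tcp_rot: [0.544, -0.452, 0.544, 0.452]
wrist_force: [-1.0, 1.1, 1.2]
opening: 0.0157
```

Emit:
send_rows --commands '[{"xyz": [0,0,-0.04],"rot": [0,0,0],"claw": 0},{"xyz": [0,0,-0.04],"rot": [0,0,0],"claw": 0},{"xyz": [0,0,-0.04],"rot": [0,0,0],"claw": 0},{"xyz": [0,0,0],"rot": [0,0,0],"claw": 0}]'

```text
time_s: 16.42
tcp_pos: [0.5377, -0.0545, 0.204]
tcp_rot: [0.544, -0.452, 0.544, 0.452]
wrist_force: [0.4, 1.6, 1.6]
opening: 0.0157
```

Emit:
send_rows --commands '[{"xyz": [0,0,-0.04],"rot": [0,0,0],"claw": 0},{"xyz": [0,0,-0.04],"rot": [0,0,0],"claw": 0},{"xyz": [0,0,-0.04],"rot": [0,0,0],"claw": 0},{"xyz": [0,0,0],"rot": [0,0,0],"claw": 0}]'

```text
time_s: 16.92
tcp_pos: [0.5372, -0.0575, 0.204]
tcp_rot: [0.544, -0.452, 0.544, 0.452]
wrist_force: [0.2, 1.7, 0.7]
opening: 0.0161
```

Emit:
send_rows --commands '[{"xyz": [0,0,-0.04],"rot": [0,0,0],"claw": 0},{"xyz": [0,0,-0.04],"rot": [0,0,0],"claw": 0},{"xyz": [0,0,-0.04],"rot": [0,0,0],"claw": 0},{"xyz": [0,0,0],"rot": [0,0,0],"claw": 0}]'

```text
time_s: 17.42
tcp_pos: [0.5367, -0.0605, 0.204]
tcp_rot: [0.544, -0.452, 0.544, 0.452]
wrist_force: [0.2, 1.2, 0.9]
opening: 0.0159
```

Emit:
send_rows --commands '[{"xyz": [0,0,-0.04],"rot": [0,0,0],"claw": 0},{"xyz": [0,0,-0.04],"rot": [0,0,0],"claw": 0},{"xyz": [0,0,-0.04],"rot": [0,0,0],"claw": 0},{"xyz": [0,0,0],"rot": [0,0,0],"claw": 0}]'

```text
time_s: 17.92
tcp_pos: [0.5362, -0.063, 0.204]
tcp_rot: [0.544, -0.452, 0.544, 0.452]
wrist_force: [0.5, 3.8, 1.8]
opening: 0.0156
```

Contact felt at about y = -0.063. I'll push on in small steps.

Emit:
send_rows --commands '[{"xyz": [0,0,-0.04],"rot": [0,0,0],"claw": 0},{"xyz": [0,0,-0.04],"rot": [0,0,0],"claw": 0},{"xyz": [0,0,-0.04],"rot": [0,0,0],"claw": 0},{"xyz": [0,0,0],"rot": [0,0,0],"claw": 0}]'

```text
time_s: 18.42
tcp_pos: [0.5357, -0.0657, 0.204]
tcp_rot: [0.544, -0.452, 0.544, 0.452]
wrist_force: [2.4, 6.5, 0.8]
opening: 0.0163
```

Emit:
send_rows --commands '[{"xyz": [0,0,-0.04],"rot": [0,0,0],"claw": 0},{"xyz": [0,0,-0.04],"rot": [0,0,0],"claw": 0},{"xyz": [0,0,-0.04],"rot": [0,0,0],"claw": 0},{"xyz": [0,0,0],"rot": [0,0,0],"claw": 0}]'

```text
time_s: 18.92
tcp_pos: [0.5351, -0.0686, 0.204]
tcp_rot: [0.544, -0.452, 0.544, 0.452]
wrist_force: [1.2, 6.0, 1.3]
opening: 0.0156
```

Emit:
send_rows --commands '[{"xyz": [0,0,-0.04],"rot": [0,0,0],"claw": 0},{"xyz": [0,0,-0.04],"rot": [0,0,0],"claw": 0},{"xyz": [0,0,0],"rot": [0,0,0],"claw": 0}]'

```text
time_s: 19.3
tcp_pos: [0.5347, -0.0705, 0.204]
tcp_rot: [0.544, -0.452, 0.544, 0.452]
wrist_force: [0.9, 6.0, 1.0]
opening: 0.0157
```

Emit:
send_rows --commands '[{"xyz": [0,0,-0.04],"rot": [0,0,0],"claw": 0},{"xyz": [0,0,-0.04],"rot": [0,0,0],"claw": 0},{"xyz": [0,0,0],"rot": [0,0,0],"claw": 0}]'

```text
time_s: 19.68
tcp_pos: [0.5345, -0.0717, 0.204]
tcp_rot: [0.544, -0.452, 0.543, 0.453]
wrist_force: [0.3, 10.2, 0.4]
opening: 0.0157
```

Emit:
send_rows --commands '[{"xyz": [0,0,-0.04],"rot": [0,0,0],"claw": 0},{"xyz": [0,0,0],"rot": [0,0,0],"claw": 0}]'

```text
time_s: 19.92
tcp_pos: [0.5345, -0.0719, 0.204]
tcp_rot: [0.544, -0.452, 0.543, 0.453]
wrist_force: [2.3, 15.3, 1.1]
opening: 0.0161
```

Emit:
send_rows --commands '[{"xyz": [0,0,-0.04],"rot": [0,0,0],"claw": 0},{"xyz": [0,0,0],"rot": [0,0,0],"claw": 0}]'

```text
time_s: 20.18
tcp_pos: [0.5345, -0.072, 0.2041]
tcp_rot: [0.544, -0.452, 0.542, 0.453]
wrist_force: [3.1, 18.6, 1.7]
opening: 0.0162
```

The force rises far more steeply than the stated 2.5 N/mm, so something else may be touching. I'll stop and inspect before going on.

Run:
```python
from go import *
from h import *
plan([.547-.0674*.187,-.0715,.204])
im=r.grab_frame('side')['frame'][:,:,::-1];cv2.imwrite('pics/side3.png',im)
cv2.imwrite('pics/near3.png',cv2.resize(im[110:280,270:400],None,fx=3.5,fy=3.5,interpolation=cv2.INTER_CUBIC))
```

```text
t 20.175 tcp [ 0.5345 -0.072   0.2041] F [ 3.11 18.62  1.69] M [ 4.97 -0.7  -0.07] open 0.0162 q7 [-0.4   0.22  0.49  1.93 -0.12  1.02  1.53]
axes x [ 0.001  0.003 -1.   ] z [0.181 0.984 0.003]
shift units now [0.   0.01 0.02]
```

View pics/near3.png

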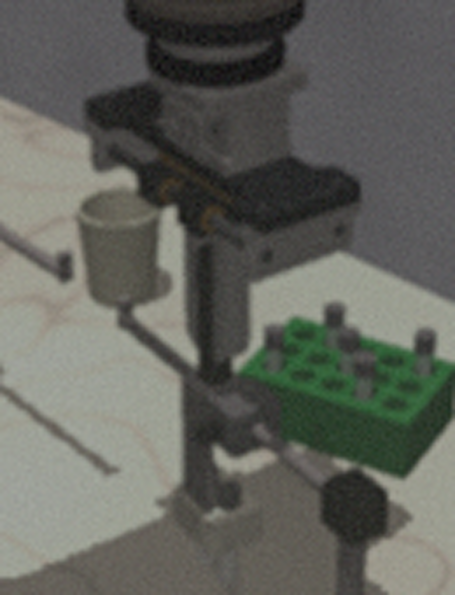

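The picture shows the carrier's bridge right up against the docking block at about (230,405). The fingers end well above it at (225,355), and the red and yellow look-alikes are nowhere near. The moment/force lever of 0.27 m also puts the contact near rail height. I'll back off, then feel again in fine steps to see whether the collar is home.

Emit:
send_rows --commands '[{"xyz": [0,0,0.1],"rot": [0,0,0],"claw": 0},{"xyz": [0,0,0.1],"rot": [0,0,0],"claw": 0},{"xyz": [0,0,0.04],"rot": [0,0,0],"claw": 0},{"xyz": [0,0,0],"rot": [0,0,0],"claw": 0},{"xyz": [0,0,0],"rot": [0,0,0],"claw": 0}]'

```text
time_s: 20.85
tcp_pos: [0.5349, -0.0696, 0.2039]
tcp_rot: [0.544, -0.452, 0.544, 0.452]
wrist_force: [-1.0, -2.0, 1.6]
opening: 0.0158
```

Run:
```python
from go import *
plan()
```

```text
t 20.85 tcp [ 0.5349 -0.0696  0.2039] F [-0.99 -1.95  1.59] M [-0.56  0.13 -0.03] open 0.0158 q7 [-0.41  0.22  0.49  1.93 -0.12  1.02  1.52]
axes x [-0. -0. -1.] z [ 0.183  0.983 -0.   ]
```

Emit:
send_rows --commands '[{"xyz": [0,0,-0.04],"rot": [0,0,0],"claw": 0},{"xyz": [0,0,0],"rot": [0,0,0],"claw": 0},{"xyz": [0,0,0],"rot": [0,0,0],"claw": 0}]'

```text
time_s: 21.22
tcp_pos: [0.5349, -0.0698, 0.204]
tcp_rot: [0.544, -0.452, 0.544, 0.452]
wrist_force: [1.2, 1.9, 1.3]
opening: 0.0159
```

Emit:
send_rows --commands '[{"xyz": [0,0,-0.04],"rot": [0,0,0],"claw": 0},{"xyz": [0,0,0],"rot": [0,0,0],"claw": 0},{"xyz": [0,0,0],"rot": [0,0,0],"claw": 0}]'

```text
time_s: 21.6
tcp_pos: [0.5347, -0.0708, 0.204]
tcp_rot: [0.544, -0.452, 0.544, 0.452]
wrist_force: [0.2, 5.8, 1.8]
opening: 0.0158
```

Run:
```python
from go import *
plan()
```

```text
t 21.6 tcp [ 0.5347 -0.0708  0.204 ] F [0.18 5.79 1.77] M [ 1.4  -0.07 -0.03] open 0.0158 q7 [-0.4   0.22  0.49  1.93 -0.12  1.02  1.52]
axes x [ 0.  0. -1.] z [0.182 0.983 0.   ]
```

```bash
cat > av.py <<'E'
from go import *
F=[];P=[];M=[]
for i in range(8):
    r.grab_frame('side');s=r.state();F.append(s['wrist_force']);P.append(s['tcp_pos']);M.append(s['ft_torque'])
F,P,M=[np.mean(a,0) for a in(F,P,M)];print('F',F.round(2),'M',M.round(2),'tcp',P.round(5),'lever',round(M[0]/F[1],3),s['time_s'])
E
python3 av.py
```

```text
F [0.27 5.15 1.02] M [ 1.4  -0.09 -0.03] tcp [ 0.53471 -0.07078  0.20399] lever 0.272 22.0
```

Emit:
send_rows --commands '[{"xyz": [0,0,-0.04],"rot": [0,0,0],"claw": 0},{"xyz": [0,0,0],"rot": [0,0,0],"claw": 0},{"xyz": [0,0,0],"rot": [0,0,0],"claw": 0}]'

```text
time_s: 22.38
tcp_pos: [0.5346, -0.0716, 0.204]
tcp_rot: [0.544, -0.452, 0.544, 0.452]
wrist_force: [0.4, 6.7, 0.4]
opening: 0.0155
```

```bash
python3 av.py
```

```text
F [0.28 6.32 1.22] M [ 1.7  -0.12 -0.06] tcp [ 0.53457 -0.07154  0.20398] lever 0.269 22.775
```

Emit:
send_rows --commands '[{"xyz": [0,0,-0.04],"rot": [0,0,0],"claw": 0},{"xyz": [0,0,0],"rot": [0,0,0],"claw": 0},{"xyz": [0,0,0],"rot": [0,0,0],"claw": 0}]'

```text
time_s: 23.15
tcp_pos: [0.5346, -0.0717, 0.204]
tcp_rot: [0.544, -0.452, 0.543, 0.453]
wrist_force: [0.6, 9.9, 1.1]
opening: 0.0159
```

```bash
python3 av.py
```

```text
F [ 0.93 10.44  1.39] M [ 2.78 -0.28 -0.06] tcp [ 0.53457 -0.07169  0.20403] lever 0.266 23.55
```

The measurements are consistent. The unloaded contact point moved from y ≈ -0.0620 to ≈ -0.0695, which is 7.7 mm along the rail. The stop came after 2 mm of rubber give plus about 7.9 mm of travel, so the collar is home. Next I'll back off to take off the load, then release.

Emit:
send_rows --commands '[{"xyz": [0,0,0.06],"rot": [0,0,0],"claw": 0},{"xyz": [0,0,0.06],"rot": [0,0,0],"claw": 0},{"xyz": [0,0,0.06],"rot": [0,0,0],"claw": 0},{"xyz": [-0.025,0,0.03],"rot": [0,0,0],"claw": 0},{"xyz": [0,0,0],"rot": [0,0,0],"claw": 0},{"xyz": [0,0,0],"rot": [0,0,0],"claw": 0}]'

```text
time_s: 24.3
tcp_pos: [0.5352, -0.068, 0.2046]
tcp_rot: [0.544, -0.452, 0.544, 0.452]
wrist_force: [-0.1, -2.5, 0.6]
opening: 0.0158
```

```bash
python3 av.py
```

```text
F [-0.23 -1.41 -0.1 ] M [-0.38  0.07 -0.  ] tcp [ 0.53524 -0.06794  0.20459] lever 0.269 24.7
```

Emit:
send_rows --commands '[{"xyz": [0,0,0],"rot": [0,0,0],"claw": 0.2},{"xyz": [0,0,0],"rot": [0,0,0],"claw": 0.25},{"xyz": [0,0,0],"rot": [0,0,0],"claw": 0.4},{"xyz": [0,0,0],"rot": [0,0,0],"claw": 0.5},{"xyz": [0,0,0],"rot": [0,0,0],"claw": 0.6},{"xyz": [0,0,0],"rot": [0,0,0],"claw": 0.6},{"xyz": [0,0,0],"rot": [0,0,0],"claw": 0.6}]'

```text
time_s: 25.58
tcp_pos: [0.5353, -0.0679, 0.2046]
tcp_rot: [0.544, -0.452, 0.544, 0.452]
wrist_force: [0.5, -0.1, 0.1]
opening: 0.0564
```

Emit:
send_rows --commands '[{"xyz": [-0.4,0,0],"rot": [0,0,0],"claw": 0.6},{"xyz": [-0.6,0,0],"rot": [0,0,0],"claw": 0.6},{"xyz": [-0.8,0,0],"rot": [0,0,0],"claw": 0.6},{"xyz": [-1,0,0],"rot": [0,0,0],"claw": 0.6},{"xyz": [-1,0,0],"rot": [0,0,0],"claw": 0.6},{"xyz": [-1,0,0],"rot": [0,0,0],"claw": 0.6},{"xyz": [-1,0,0],"rot": [0,0,0],"claw": 0.6},{"xyz": [0,0,1],"rot": [0,0,0],"claw": 0.6},{"xyz": [0,0,1],"rot": [0,0,0],"claw": 0.6},{"xyz": [0,0,1],"rot": [0,0,0],"claw": 0.6},{"xyz": [0,0,1],"rot": [0,0,0],"claw": 0.6},{"xyz": [0,0,1],"rot": [0,0,0],"claw": 0.6}]'

```text
time_s: 27.08
tcp_pos: [0.5582, 0.0557, 0.3509]
tcp_rot: [0.544, -0.452, 0.543, 0.452]
wrist_force: [0.0, 0.7, -0.1]
opening: 0.0565
```

Emit:
send_rows --commands '[{"xyz": [0,0,1],"rot": [0,0,0],"claw": 0.6},{"xyz": [0,0,1],"rot": [0,0,0],"claw": 0.6},{"xyz": [0,0,1],"rot": [0,0,0],"claw": 0.6},{"xyz": [0,0,1],"rot": [0,0,0],"claw": 0.6},{"xyz": [0,0,1],"rot": [0,0,0],"claw": 0.6},{"xyz": [0,0,1],"rot": [0,0,0],"claw": 0.6},{"xyz": [0,0,1],"rot": [0,0,0],"claw": 0.6},{"xyz": [0,0,1],"rot": [0,0,0],"claw": 0.6},{"xyz": [0,0,0],"rot": [0,0,0],"claw": 0.6},{"xyz": [0,0,0],"rot": [0,0,0],"claw": 0.6}]'

```text
time_s: 28.32
tcp_pos: [0.5948, 0.2513, 0.3495]
tcp_rot: [0.544, -0.452, 0.544, 0.452]
wrist_force: [0.5, -0.6, 0.0]
opening: 0.0565
```

Run:
```python
from station import r
import cv2,numpy as np
P=[]
for n,(x0,y0,w,h,k) in(('side',(270,140,115,140,3.6)),('top',(320,180,110,140,3.6))):
    im=r.grab_frame(n)['frame'][:,:,::-1];cv2.imwrite(f'pics/{n}4.png',im)
    P.append(cv2.resize(im[y0:y0+h,x0:x0+w],None,fx=k,fy=k,interpolation=cv2.INTER_CUBIC))
a=np.hstack(P);cv2.imwrite('pics/end.png',a[:,:800])
```

```text
(no output)
```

View pics/end.png

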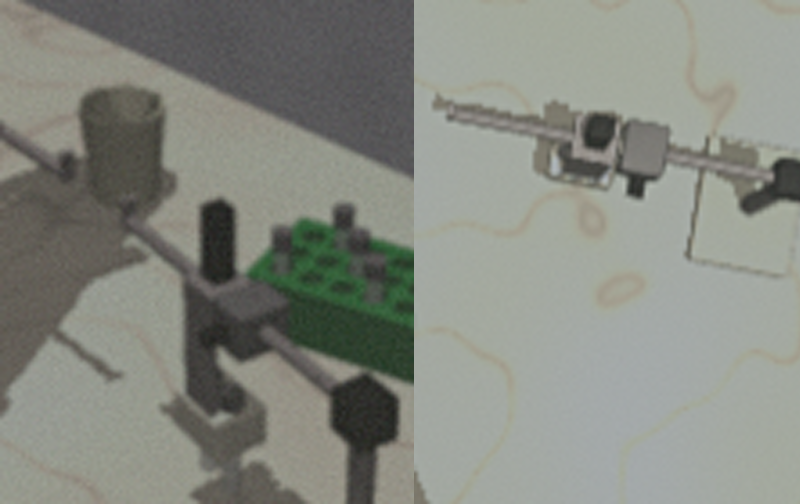

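The final picture shows the carrier hanging upright on rail B, with its handle at (600,132) in the top panel. Its bridge edge (622) is almost flush with the docking block (625), so the collar no longer sticks out. The gripper is well clear.

```bash
python3 -c "
from station import r
s=r.state();print(s['time_s'],abs(s['joint_velocities']).max());print(r.sign_off())"
```

```text
28.425 0.0027072031981636288
the job is handed in; nothing more can be done
None
```

I moved the carrier from the waiting rail to the loading rail, used it to push the docking collar home, and let go. I handed the job in at 28.4 s; no verdict was reported.

- **Move:** I gripped the carrier by its handle, lifted it 32 mm over both end stops and set it on the loading rail about 40 mm from the free end. I then slid it along in small steps. The collar was first felt at TCP y ≈ -0.062.
- **Collar home:** it slid at about 5 N net of friction. After I backed off, the contact point had moved about 7.7 mm along the rail (of 8). The picture taken after release shows the carrier's bridge almost flush with the docking block, which agrees.
- **Final state:** the carrier hangs upright about 105 mm from the rail's free end. The arm was at rest and well clear, with no force on the wrist beyond noise. I did not check the other carrier or the bench items separately at the end, but nothing came near them.
- **What disagreed:** at the end of the travel the push rose much faster than the stated 2.5 N/mm. It peaked at 18.6 N on the wrist sensor, below the 22 N limit. I stopped there, backed off and felt again up to 10.4 N. The contact was at rail height, so it was probably the bridge meeting the block, but I did not confirm that.

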